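Open the sliding lid of a striping-brush case past its spring catch

TASK

Open the brush case: press the spring catch's thumb button down with a fingertip and, while it is held down, push the lid's upright pull past the catch, then go on pushing until the lid is fully open and the catch has sprung up again behind the pull. Only press and push: do not lift, tip or drag the case, and leave the things lying round it alone.

Things in the scene. Friction and masses are not known exactly. Their poses are not given: they have to be found in the camera images.
- brush_case: Loose flat wooden case, 280 (its x) x 150 (y) x 34 mm high, 1.5 kg, on rubber feet. Origin: centre of the underside; +x is the way the lid slides open, z up. A wooden latch rail, top at z = 34 mm, runs along the +y side (y = 36 to 75 mm) and carries the catch. The rest is closed by the lid, a thin plywood sheet in grooves at z = 28 to 31 mm that runs out over the low +x end.
- case_lid (a joint): How far the lid has slid open along the case's +x, m: 0 shut, 0.160 fully open against its stop. It stays where it is left (about 1.2 N of friction). While the catch is up, its tooth blocks the shut lid after about 2 mm.
- lid_pull (a point): Centre of the rear face (towards the case's -x) of the lid's upright steel pull: the face to push, 54 mm above the case's underside. The pull is a tab 36 mm wide (y), 4 mm thick, up to z = 68 mm. It stands on the rear edge of a steel plate 24 mm long (reaching towards +x) that juts out from the lid over the rail at z = 38 to 41.5 mm. Moves with the lid.
- case_catch (a joint): How far the spring catch is pressed down, m: 0 up, 0.009 fully down. It springs up by itself: about 2.5 N to start it, 6 N fully down. The tooth is clear of the pull's plate when this is 0.0055 or more.
- catch_button (a point): Centre of the top of the catch's thumb button, a smooth ribbed steel pad 38 mm long (x) and 24 mm wide (y), its top 15 mm above the rail (z = 49 mm) when up. With the lid shut it lies behind the pull (-x side): near end 4 mm, centre 23 mm from the pull's rear face. Goes straight down when pressed; does not move with the lid.
- catch_tooth (a point): Top of the catch's tooth, one piece with the button (a low bar joins them under the pull's plate): 8 mm long (x), 20 mm wide, z = 43.5 mm when up, 53 mm ahead (+x) of the button's centre; square towards the pull, ramp on its far side. It stands in the way of the pull's plate. Once over the pressed tooth the plate keeps it down; when the plate has passed, the catch springs up.

How it is judged (in metres and radians):
On the way, in this order (a step that is already met when the one before it is completed fails the run):
1. a finger holds the catch down while the lid is still shut (value of joint case_catch above 0.005 m and value of joint case_lid below 0.006 m and contact force between the fingers and case_catch above 0.5 N), for 0.1 s.
2. the pull has been slid over the held-down catch (value of joint case_lid above 0.008 m and value of joint case_catch above 0.0045 m), for 0.04 s.
At the end, for the whole second after the job is handed in: the lid is open by more than 150 of its 160 mm, the catch is up again (pressed less than 1.5 mm), and the case stands flat and at rest on the table within 40 mm of where it stood (value of joint case_lid above 0.15 m and value of joint case_catch below 0.0015 m and distance of brush_case from where it was at the start of the episode below 0.04 m and height (world z) of brush_case below 0.006 m and angle between brush_case's own z axis and vertical below 0.05 rad and linear speed of brush_case below 0.02 m/s); the robot touches nothing.
It fails at once if the case is lifted or tipped (height (world z) of brush_case above 0.012 m or angle between brush_case's own z axis and vertical above 0.12 rad).
It fails at once if the case is dragged more than 50 mm (distance of brush_case from where it was at the start of the episode above 0.05 m).
It fails at once if a thing lying round the case is moved more than 30 mm, sideways or by lifting (distance of any of marker_black, brush_blue, tape_fine, pounce_wheel, emblem_dart, emblem_wing, jar_silver from where it was at the start of the episode above 0.03 m).
It also fails if it takes over 40 s, if anything falls off the work surface, if the arm or the gripper's body presses on something with over 40 N, if the wrist force passes 120 N, or if a joint passes its speed limit or range.

ROBOT

A 6-joint arm with a two-finger parallel gripper is mounted at the origin on a cart in front of the work surface, level with it; the furniture and walls round the work are solid. World frame = base frame: x ahead of the robot, y to its left, z up, the work surface at z = 0. Lengths are in mm, angles in rad, forces in N, time in s.
With the tool pointing down it reaches from about 300 to 750 mm from the base axis. Payload 8.5 kg.
Tool frame: the origin (TCP) lies between the finger pads; the fingertips stand 11 mm ahead of it and the grasp point (between the pads) lies 8 mm behind it; z points along the fingers, y is the line along which they close (so a half turn about z gives the same grasp; the last joint's range is limited). The gripper opens to 85 mm and grips with 20 to 120 N. Pads are 22 mm wide; open, the fingers measure 114 mm over their backs; the gripper's body (76 mm by 85 mm) begins 54 mm behind the grasp point. The pads swing forward as they close: fully open they stand 13 mm farther back than shut.
Start: joints at [1.053, 0.381, 1.297, -0, 1.464, -0.215], TCP at [163.998, 524.962, 242.322] pointing down, gripper open.
Joint ranges: [-3.11, 3.11], [-0.89, 2.33], [0.22, 2.48], [-1.42, 4.56], [0.17, 2.85], [-2.88, 2.88]. Speed limits (rad/s): [2.39, 2.39, 3.14, 3.14, 3.14, 3.14].

INTERFACE

Orientations are given as a rotation vector (axis times angle).
In Python, from bench import r gives the robot as it stands.
- The arm moves only by the tool play_rows, never from a script. Its arguments are lists of equal length, an entry for each row: "travel": the shift along the tool's x, y, z in m, a list of three; "twist": the turn about the tool's z in rad; "grip": the finger opening in m, from 0 to 0.0854. A call has 1 to 12 rows; each row shifts and turns the commanded pose from where the row before left it, along the tool's axes as they then stand; what a row does not reach is not made up. A row lasts 1/10 s, in which the tool goes at most 50 mm and 8.59 degrees, less where a joint would pass 70% of its speed; a pose out of reach is approached as far as the arm can. A call is refused whole if a number of a shift passes 0.05 or a number of a turn 0.15, either way. A call with a gripper value outside its range is refused whole. The fingers move at their own pace and stop on an object; "grip_force" is the grip in N (left out, the last holds). Time passes only in rows, so rows that do not move let the fingers close. It gives the time, the measured TCP pose, the force, the opening and the grip force at its end, in the units of the state.
- r.sense(): the state, without advancing time (a new reading comes with each control period).
- r.capture(name): name is "scene" or "top" or "wrist"; returns the picture (420x560x3 uint8, blue, green, red); there is no depth.
- r.camera_info(name): a dict with "fx", "fy", "cx", "cy" (pixels), "pose" (4x4, takes a point from camera to world coordinates). Camera axes: x right, y down, z forward; pixel columns grow to the right and rows downward; lengths in mm; the calibration is good to about 2 mm. A picture is of the moment at which its call begins: read the wrist's pose just before it. camera_info takes no time and is no camera call; for the wrist camera it gives the pose at the moment of the call.
- r.finish_job(): hands the job in; it is judged then, once.
Trained networks look in the newest picture that a camera, given by its name, has taken for a name from the list of things; names that differ only in an ending like _2 or _b are one class to them, and where a whole thing is asked for, a point or a joint stands for the part that bears it (a point fixed in the world has none). Each returns a list of dicts, best first, with "p" (0 to 1); they miss things now and then, are a little off and sometimes report something else, mostly with a low value. They report only what shows in the picture. A call takes as long as a camera call.
- r.masks_of(camera, label): "pixels" (420x560 bool, what is visible of it) and "position" ([column, row] in pixels, amid what is visible of it).
- r.mark_of(camera, label): "position" ([column, row] in pixels: a listed point, or the origin of a listed thing).
The state is a dict: "clock": time; "q": joint angles; "dq": joint speeds; "joint_torque": joint torques, N m; "ee_pos": TCP position; "ee_rot": TCP orientation; "wrist_force": force on the tool from outside, world axes, zero at the start; "wrist_torque": the same for the moment, N m; "opening": opening from 0.0 (shut) to 1.0 (fully open); "finger_force": force on a finger pad.
Only numpy, scipy, OpenCV 4.12 (cv2) and the standard library are available. Lean on these libraries where they do the work, as an engineer would, in place of code of your own. Each camera call takes 0.05 s, during which the arm holds its last target. There are 200 camera calls.

## Working session

There is one attempt and no reset: what is moved stays moved. The work goes in short steps, Python scripts to look and compute and a tool call to move; the robot and the scene stay as the last step left them, time stands still between calls to the robot, and variables do not carry over. Pictures are saved under pics/ and viewed, at most 10 in all, crops included, and the job is handed in when it is done.

Besides the shell and the picture viewer there is one more tool, called after "Emit:" as a command line: name --pt "numbers of a row" for each row, then --argument value for the rest. play_rows: Moves the arm, as the interface text tells. Its arguments: {"type":"object","properties":{"travel":{"type":"array"},"twist":{"type":"array"},"grip":{"type":"array"},"grip_force":{"type":"number"}},"required":["travel","twist","grip"]}

```bash
mkdir -p pics
cat > h.py <<'E'
import numpy as np, cv2
from scipy.spatial.transform import Rotation as R
from bench import r
def ray(info,px,z):
    P=np.array(info["pose"]); d=P[:3,:3]@np.array([(px[0]-info["cx"])/info["fx"],(px[1]-info["cy"])/info["fy"],1.])
    o=P[:3,3]; return o+d*(z-o[2])/d[2]
def tri(obs):
    A=np.zeros((3,3));b=np.zeros(3)
    for info,px in obs:
        P=np.array(info["pose"]); d=P[:3,:3]@np.array([(px[0]-info["cx"])/info["fx"],(px[1]-info["cy"])/info["fy"],1.]);d/=np.linalg.norm(d)
        M=np.eye(3)-np.outer(d,d);A+=M;b+=M@P[:3,3]
    return np.linalg.solve(A,b)
E
python3 - <<'E'
from h import *
Z=dict(brush_case=0,lid_pull=54,catch_button=49,catch_tooth=43.5)
ims=[]
for c in ["top","scene","wrist"]:
    i=r.camera_info(c); im=r.capture(c); ims.append(im)
    print(c,np.round(np.array(i["pose"])[:3,3]),i["fx"])
    for n,z in Z.items():
        for m in r.mark_of(c,n)[:2]: print(n,round(m["p"],2),np.round(m["position"],1),np.round(ray(i,m["position"],z),1))
cv2.imwrite("pics/a.png",ims[0]);cv2.imwrite("pics/b.png",ims[1])
s=r.sense();print(s["clock"],s["ee_pos"],R.from_rotvec(s["ee_rot"]).as_matrix().round(3))
E
```

```text
top [550. -21. 887.] 526.0144586569693
brush_case 0.75 [254.2 267. ] [572.8  13.7   0. ]
lid_pull 0.61 [296.1 214.3] [654.5 -55.4  54. ]
catch_button 0.72 [296.5 199.4] [679.3 -56.6  49. ]
catch_tooth 0.72 [295. 236.] [620.6 -53.6  43.5]
scene [ 138. -370.  610.] 468.24254839124245
brush_case 0.89 [224.2 268. ] [572.1   5.4   0. ]
lid_pull 0.97 [275.7 228.1] [658.8 -47.5  54. ]
catch_button 0.72 [286.4 227.6] [674.7 -60.   49. ]
catch_tooth 0.67 [266.1 247.9] [616.9 -54.2  43.5]
catch_tooth 0.34 [276.6 230.6] [663.8 -46.3  43.5]
wrist [100. 543. 374.] 301.9663532668553
0.75 [163.99005104 524.94686185 242.33088557] [[-0.955  0.298  0.   ]
 [ 0.298  0.955 -0.   ]
 [-0.    -0.    -1.   ]]
```

View pics/a.png

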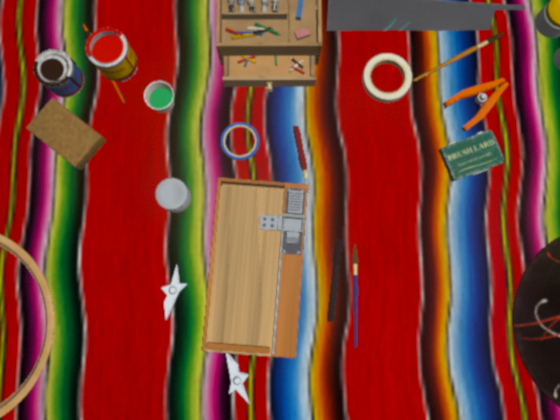

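View pics/b.png

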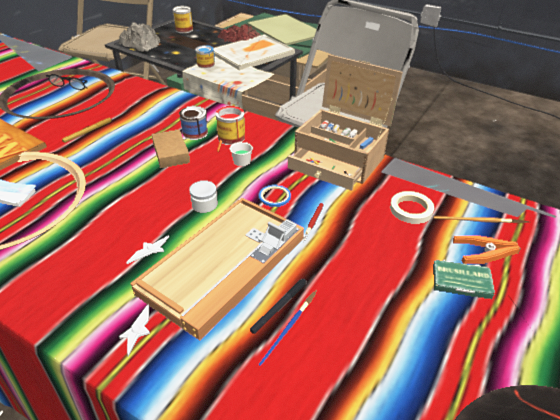

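Pictures: the case's long axis lies along world x, with its +x end toward the robot. In the top view the button is at about (296,199), the pull at (292,222) and the tooth end near (291,245). I'll move over the button with the fingers shut, then look with the wrist camera.

Emit:
play_rows --pt "0 0 0" --pt "0 0 0" --pt "-0.035 -0.0335 0" --pt "-0.035 -0.0335 0" --pt "-0.035 -0.0335 0" --pt "-0.035 -0.0335 0" --pt "-0.035 -0.0335 0" --pt "-0.035 -0.0335 0" --pt "-0.035 -0.0335 0" --pt "-0.035 -0.0335 0" --pt "-0.035 -0.0335 0" --pt "-0.035 -0.0335 0" --twist '[-0.108,-0.108,0,0,0,0,0,0,0,0,0,0]' --grip '[0,0,0,0,0,0,0,0,0,0,0,0]' --grip_force 20

```text
clock: 1.95
ee_pos: [484.7, 159.1, 242.5]
ee_rot: [0.137, 3.138, 0.0]
wrist_force: [0.7, 1.7, -0.2]
opening: 0.001
finger_force: 0.0
```

Emit:
play_rows --pt "-0.035 -0.0335 0" --pt "-0.035 -0.0335 0" --pt "-0.035 -0.0335 0" --pt "-0.035 -0.0335 0" --pt "-0.035 -0.0335 0" --pt "-0.035 -0.0335 0" --pt "0 0 0.03" --pt "0 0 0.03" --pt "0 0 0" --pt "0 0 0" --twist '[0,0,0,0,0,0,0,0,0,0]' --grip '[0,0,0,0,0,0,0,0,0,0]'

```text
clock: 2.95
ee_pos: [675.6, -57.5, 183.0]
ee_rot: [0.136, 3.139, -0.0]
wrist_force: [-0.8, -0.8, 0.6]
opening: -0.002
finger_force: 0.0
```

```bash
cat > look.py <<'E'
from h import *
import sys
Z=dict(brush_case=0,lid_pull=54,catch_button=49,catch_tooth=43.5)
s=r.sense(); i=r.camera_info("wrist"); im=r.capture("wrist"); cv2.imwrite(sys.argv[1],im)
M=R.from_rotvec(s["ee_rot"]).as_matrix(); p=np.array(s["ee_pos"])
print(s["clock"],p.round(1),M.round(3).tolist(),s["opening"],np.round(s["wrist_force"],1))
for n,z in Z.items():
    for m in r.mark_of("wrist",n)[:2]:
        w=ray(i,m["position"],z); print(n,round(m["p"],2),np.round(m["position"],1),w.round(1),"tool",(M.T@(w-p)).round(1))
E
python3 look.py pics/c.png
```

```text
2.95 [675.6 -57.5 183. ] [[-0.996, 0.087, 0.0], [0.087, 0.996, -0.0], [-0.0, -0.0, -1.0]] -0.0022410723736007816 [-0.8 -0.8  0.6]
brush_case 0.83 [334.5  82.1] [573.6   6.6   0. ] tool [107.1  55.  183. ]
lid_pull 0.78 [277.4 175.8] [651.3 -55.9  54. ] tool [ 24.3  -0.5 129. ]
catch_button 0.61 [276.4 203. ] [676.8 -59.   49. ] tool [ -1.4  -1.4 134. ]
catch_tooth 0.72 [275.3 141.2] [622.4 -55.2  43.5] tool [ 53.2  -2.4 139.5]
```

View pics/c.png

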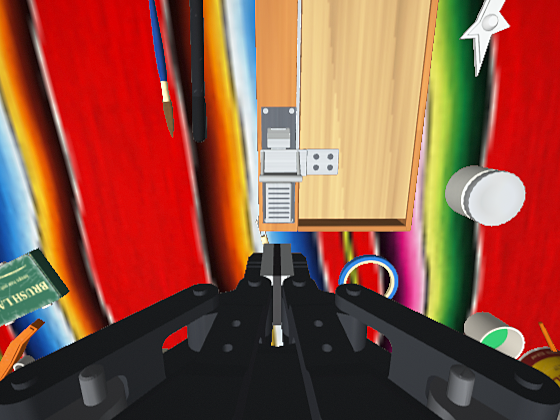

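The wrist view shows the shut fingers pointing at the button (280,204), with the pull's face at about (280,178) and the tooth at (278,137). This agrees with the marks. Next I descend.

Emit:
play_rows --pt "-0.002 0 0.03" --pt "0 0 0.03" --pt "0 0 0.03" --pt "0 0 0.02" --pt "0 0 0.005" --pt "0 0 0.004" --pt "0 0 0.004" --pt "0 0 0.003" --pt "0 0 0" --pt "0 0 0" --twist '[0,0,0,0,0,0,0,0,0,0]' --grip '[0,0,0,0,0,0,0,0,0,0]'

```text
clock: 4.2
ee_pos: [678.1, -57.9, 57.4]
ee_rot: [0.136, 3.136, -0.001]
wrist_force: [1.4, -0.8, 2.3]
opening: -0.001
finger_force: 1.5
```

Emit:
play_rows --pt "0 0 0.002" --pt "0 0 0.002" --pt "0 0 0.0015" --pt "0 0 0" --pt "0 0 0" --twist '[0,0,0,0,0]' --grip '[0,0,0,0,0]'

```text
clock: 4.7
ee_pos: [677.9, -57.9, 51.2]
ee_rot: [0.136, 3.137, -0.001]
wrist_force: [2.8, -1.1, 6.1]
opening: 0.002
finger_force: 2.7
```

Emit:
play_rows --pt "0.004 0 0" --pt "0.004 0 0" --pt "0.004 0 0" --pt "0.003 0 0" --pt "0.003 0 0" --pt "0.003 0 0" --pt "0.003 0 0" --pt "0.003 0 0" --pt "0 0 0" --twist '[0,0,0,0,0,0,0,0,0]' --grip '[0,0,0,0,0,0,0,0,0]'

```text
clock: 5.6
ee_pos: [650.5, -55.4, 51.1]
ee_rot: [0.136, 3.138, -0.0]
wrist_force: [2.8, 0.1, 5.4]
opening: -0.003
finger_force: 2.7
```

```bash
python3 look.py pics/d.png
```

```text
5.6 [650.5 -55.4  51.1] [[-0.996, 0.087, 0.001], [0.087, 0.996, -0.0], [-0.001, -0.0, -1.0]] -0.003047975311491637 [2.8 0.1 5.4]
brush_case 0.77 [374.5  98.8] [574.4   6.    0. ] tool [81.2 54.6 51.1]
lid_pull 0.95 [279.  249.2] [638.8 -54.6  54. ] tool [11.7 -0.2 -2.9]
```

View pics/d.png

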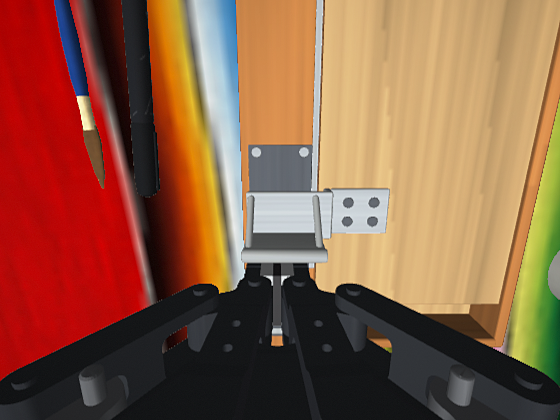

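The wrist view shows the pull (about (285,255)) moved some 13 mm, its plate covering the tooth, and a gap behind the lid. The case has not moved. I'll raise the tip clear of the tooth and keep pushing.

Emit:
play_rows --pt "0.003 0 -0.003" --pt "0.003 0 -0.005" --pt "0.004 0 -0.004" --pt "0.01 0 0" --pt "0.012 0 0" --pt "0.012 0 0" --pt "0.012 0 0" --pt "0.012 0 0" --pt "0.012 0 0" --pt "0.012 0 0" --pt "0.012 0 0" --pt "0.01 0 0" --twist '[0,0,0,0,0,0,0,0,0,0,0,0]' --grip '[0,0,0,0,0,0,0,0,0,0,0,0]'

```text
clock: 7.05
ee_pos: [535.8, -45.5, 63.1]
ee_rot: [-0.136, -3.138, 0.0]
wrist_force: [1.4, -1.8, -0.3]
opening: -0.001
finger_force: 0.8
```

Emit:
play_rows --pt "0.01 0 0" --pt "0.008 0 0" --pt "0.006 0 0" --pt "0.003 0 0" --pt "0.002 0 0" --pt "0 0 0" --twist '[0,0,0,0,0,0]' --grip '[0,0,0,0,0,0]'

```text
clock: 7.65
ee_pos: [507.8, -42.9, 62.7]
ee_rot: [-0.136, -3.138, -0.0]
wrist_force: [-0.4, 0.4, -0.5]
opening: -0.001
finger_force: 0.0
```

```bash
python3 look.py pics/e.png
```

```text
7.65 [507.8 -42.9  62.7] [[-0.996, 0.087, -0.001], [0.087, 0.996, 0.0], [0.001, 0.0, -1.0]] -0.0011631296869452968 [-0.4  0.4 -0.5]
lid_pull 0.9 [281.8 239.5] [496.  -40.6  54. ] tool [11.9  1.3  8.7]
```

View pics/e.png

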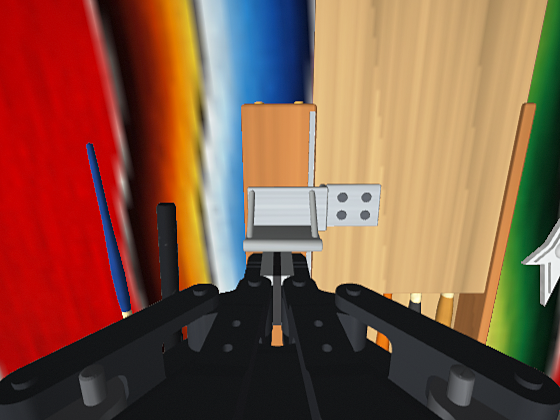

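The lid is nearly fully open, with the pull at about (283,243). I'll ease it to the stop while watching the force.

Emit:
play_rows --pt "0.002 0 0" --pt "0.002 0 0" --pt "0.001 0 0" --pt "0 0 0" --twist '[0,0,0,0]' --grip '[0,0,0,0]'

```text
clock: 8.3
ee_pos: [504.8, -42.8, 63.0]
ee_rot: [0.137, 3.134, -0.0]
wrist_force: [8.4, 0.1, -5.6]
opening: 0.001
finger_force: 4.3
```

Force rose to 8 N, so the lid is at its stop. I'll back off and lift away.

Emit:
play_rows --pt "-0.005 0 0" --pt "-0.006 0 0" --pt "0 0 -0.03" --pt "0 0 -0.04" --pt "-0.02 0 -0.04" --pt "-0.02 0 -0.03" --pt "0 0 0" --pt "0 0 0" --twist '[0,0,0,0,0,0,0,0]' --grip '[0,0,0,0,0,0,0,0]'

```text
clock: 9.1
ee_pos: [553.7, -46.9, 202.5]
ee_rot: [-0.136, -3.138, -0.0]
wrist_force: [-1.2, 0.5, -1.2]
opening: -0.002
finger_force: 0.0
```

```bash
python3 look.py pics/f.png
python3 - <<'E'
from h import *
i=r.camera_info("scene"); im=r.capture("scene")
for n,z in dict(brush_case=0,lid_pull=54,catch_button=49,catch_tooth=43.5).items():
    for m in r.mark_of("scene",n)[:1]: print(n,round(m["p"],2),ray(i,m["position"],z).round(1))
cv2.imwrite("pics/g.png",cv2.resize(im[180:340,120:330],None,fx=3,fy=3))
E
```

```text
9.1 [553.7 -46.9 202.5] [[-0.996, 0.087, -0.001], [0.087, 0.996, 0.0], [0.001, 0.0, -1.0]] -0.0023066806543736874 [-1.2  0.5 -1.2]
lid_pull 0.66 [282.3 130.3] [491.8 -37.6  54. ] tool [ 62.4   3.9 148.5]
brush_case 0.66 [577.   11.7   0. ]
lid_pull 0.92 [496.2 -33.9  54. ]
catch_button 0.76 [673.9 -60.7  49. ]
catch_tooth 0.84 [616.9 -57.4  43.5]
```

View pics/g.png

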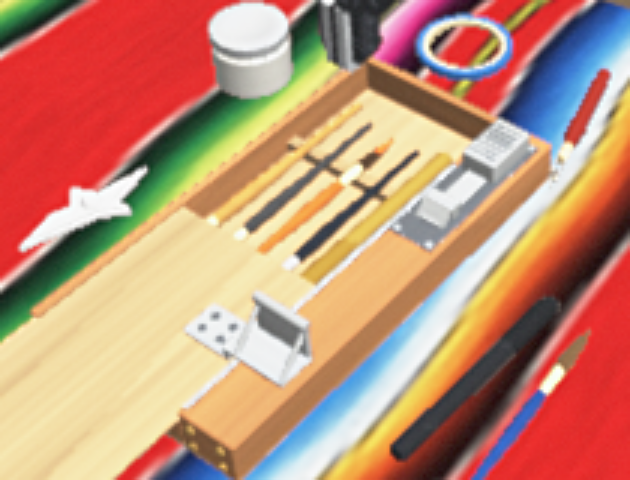

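The crop shows the lid open, with the pull at (270,335) near the +x end. The button (497,145) and tooth (450,195) are up again, the case is in place and the robot is clear.

```bash
python3 -c "
from bench import r
print(r.finish_job())"
```

```text
the job is handed in; nothing more can be done
None
```

The brush case's lid is pushed open to its stop, the catch is up again behind the pull, the case stayed where it stood, and the job is handed in; no verdict was returned.

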